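# Lower the microscopist's ratchet forearm rest and set its pawl again

## Robot

A 6-joint arm with a two-finger parallel gripper is mounted at the origin on the work surface. World frame = base frame: x ahead of the robot, y to its left, z up, the work surface at z = 0. Lengths are in mm, angles in rad, forces in N, time in s.
With the tool pointing down it reaches from about 275 to 750 mm from the base axis. Payload 10.2 kg.
Tool frame: the origin (TCP) lies between the finger pads; the fingertips stand 17 mm ahead of it and the grasp point (between the pads) lies 2 mm behind it (tips_ahead is the distance from the TCP to the fingertips, in mm); z points along the fingers, y is the line along which they close (so a half turn about z gives the same grasp; the last joint's range is limited). The gripper opens to 85 mm and grips with 20 to 120 N. Pads are 22 mm wide; open, the fingers measure 114 mm over their backs; the gripper's body (76 mm by 85 mm) begins 54 mm behind the grasp point. The pads swing forward as they close: fully open they stand 13 mm farther back than shut.
Start: joints at [-1.354, 0.313, 1.498, -0, 1.331, -0.223], TCP at [223.512, -475.051, 248.294] pointing down, gripper open.
Joint ranges: [-2.94, 2.94], [-0.97, 2.17], [0.19, 2.56], [-1.23, 4.37], [0.02, 3.11], [-2.88, 2.88]. Speed limits (rad/s): [2.39, 2.39, 3.01, 3.14, 3.14, 3.14].

## Interface

Orientations are given as a unit quaternion [w, x, y, z].
In Python, from rig import sense, capture, finish_job, boxes_of, tips_ahead gives the robot as it stands.
- The arm moves only by the tool drive_tool, never from a script. Its argument "commands" is text: rows parted by semicolons, each of 7 numbers parted by spaces: the shift along the world's x, y, z in units of 0.1 m (1.0 is 0.1 m), then the turn, a rotation vector about the world's x, y, z in units of pi/4 rad (1.0 is pi/4 rad), then the opening in per cent of the stroke, from 0 (shut) to 100 (fully open). A call has 1 to 20 rows; each row shifts and turns the commanded pose from where the row before left it; what a row does not reach is not made up. A row lasts 1/12 s, in which the tool goes at most 41.7 mm and 7.16 degrees, less where a joint would pass 70% of its speed; a pose out of reach is approached as far as the arm can. A call with a number of a shift or a turn outside -1 to 1 is refused whole. A call with a gripper value outside its range is refused whole. The fingers move at their own pace and stop on an object; "force" is the grip in N (left out, the last holds). Time passes only in rows, so rows that do not move let the fingers close. It gives the time, the measured TCP pose, the force, the opening and the grip force at its end, in the units of the state.
- sense(): the state, without advancing time (a new reading comes with each control period).
- capture(name): name is "scene" or "top" or "wrist"; returns a dict with "pixels" (400x640x3 uint8, blue, green, red), "fov_y" (degrees; the focal length in pixels is half the picture's height over the tangent of half this angle, whatever the lens; pixels are square), "cx", "cy" (the principal point, pixels), "position" and "attitude" of the camera in the world; the wrist camera has in their place "tool_from_camera" (4x4, takes a point from camera to tool coordinates, whose origin is the TCP and whose axes are the flange's). Camera axes: x right, y down, z forward; pixel columns grow to the right and rows downward; lengths in mm; the calibration is good to about 2 mm. A picture is of the moment at which its call begins: read the wrist's pose just before it. There is no depth.
- finish_job(): hands the job in; it is judged then, once.
Trained networks look in a picture, given as the dict that the camera call returned (one of the last four; its "shot" number tells which), for a name from the list of things; names that differ only in an ending like _2 or _b are one class to them, and where a whole thing is asked for, a point or a joint stands for the part that bears it (a point fixed in the world has none). Each returns a list of dicts, best first, with "confidence" (0 to 1); they miss things now and then, are a little off and sometimes report something else, mostly with a low value. They report only what shows in the picture. A call takes as long as a camera call.
- boxes_of(picture, name): "position" ([column, row] in pixels, amid what is visible of it).
The state is a dict: "time_s": time; "joints": joint angles; "dq": joint speeds; "tau": joint torques, N m; "eef_pos": TCP position; "ee_rot": TCP orientation; "force": force on the tool from outside, world axes, zero at the start; "wrist_torque": the same for the moment, N m; "grip_width": opening from 0.0 (shut) to 1.0 (fully open); "grip_force": force on a finger pad.
Only numpy, scipy, OpenCV 4.12 (cv2) and the standard library are available. Lean on these libraries where they do the work, as an engineer would, in place of code of your own. Each camera call takes 0.05 s, during which the arm holds its last target. There are 200 camera calls.

## Task

Lay the raised forearm rest flat for the next operator: press down the tail of its ratchet pawl until the pawl snaps clear of the teeth, push the pad down past the teeth until it lies fully on its rubber stops, then press the pawl's nose back down into the teeth so that the rest will catch when it is next raised. Only press with the fingertips, grasp nothing, do not raise the pad or force it down while the pawl is still in the teeth, and leave the things standing around it where they are.

Things in the scene. Friction and masses are not known exactly. Their poses are not given: they have to be found in the camera images.
- rest: Forearm rest: grey base plate 345 x 150 x 8 mm screwed to the bench. Origin on the bench under the pad's middle line, 85 mm from the hinge axis; x runs level from the hinge end to the pad's free end, y left of that, z up. On the -y side of the pad are a steel toothed quadrant (60 mm radius, turns with the arm) and a dark steel rocking pawl with a ribbed thumb plate at each end.
- rest_hinge (a point): Point on the arm's level hinge axis (along y of the base) under the pad's middle line, 52 mm above the bench, at x = -85 mm in the base's frame.
- rest_arm (a joint): Angle of the padded arm, rad: 0 = flat on its two rubber stops, positive = free end raised (starts at 0.40 to 0.72, free end up to 240 mm above the bench). Stiff friction hinge: it stays where it is left; with the pawl out it goes down under 3 to 7 N at pad_push. With the pawl in it sinks at most one tooth (0.14 rad), then is blocked.
- pad_push (a point): Point on top of the firm black pad (252 x 92 x 24 mm), on its middle line, 190 mm from the hinge axis along the arm and 34 mm above the hinge line: a good place to press. It swings with the arm; with the arm flat it is at x = +105, y = 0, z = 86 mm in the base's frame.
- pawl (a joint): Angle of the pawl, rad: 0 to 0.07 = nose in the teeth, 0.26 = fully out, against its stop. A sprung detent drives it to whichever side of 0.13 it is on, so it stays in or out by itself. Pressing the tail plate down raises the angle, pressing the nose plate down lowers it; either takes about 2 to 4 N to snap over.
- pawl_tail (a point): Centre of the top of the pawl's tail plate (26 x 26 x 4 mm), the end away from the pad: in the base's frame x = -197, y = -66 mm, about 107 mm above the bench with the pawl in, some 11 mm lower with it out. Nearly level, free from above.
- pawl_nose (a point): Centre of the top of the pawl's nose plate (26 x 26 x 4 mm), above the toothed quadrant: in the base's frame x = -92, y = -66 mm, about 125 mm above the bench with the pawl in, some 16 mm higher with it out. Nearly level, free from above.
- dish_stack: Bystander: stack of four clear round culture dishes, 90 mm across, 60 mm high, standing past the pad's free end; origin at the centre of its underside.
- dish: Bystander: single clear round culture dish with lid, 62 mm across, 15 mm high, beside the pawl; origin at the centre of its underside.
- tube_block: Bystander: aluminium block with capped tubes, 70 x 115 x 82 mm, beside the pad; origin at the centre of its underside.
- media_bottle: Bystander: clear bottle with a white cap, 56 mm across, 118 mm high; origin at the centre of its underside.
- slide_box: Bystander: white and grey plastic slide box, 85 x 75 x 34 mm; origin at the centre of its underside.
- timer: Bystander: flat white bench timer, 66 x 66 x 16 mm, near the hinge end of the rest; origin at the centre of its underside.
- marker: Bystander: white and black marker pen lying on the bench, 138 mm long; origin at the centre of its underside.

How it is judged:
By the outcome, as a careful person would: the job done as asked, in the order asked, and still so for the second after the job is handed in, with the robot touching nothing.
It also fails if it takes over 54 s, if anything falls off the work surface, if the arm or the gripper's body presses on something with over 40 N, if the wrist force passes 120 N, or if a joint passes its speed limit or range.

## Working session

There is one attempt and no reset: what is moved stays moved. The work goes in short steps, Python scripts to look and compute and a tool call to move; the robot and the scene stay as the last step left them, time stands still between calls to the robot, and variables do not carry over. Pictures are saved under pics/ and viewed, at most 10 in all, crops included, and the job is handed in when it is done.

Besides the shell and the picture viewer there is one more tool, called after ">>>" by a JSON object that holds its "method" and its "body". drive_tool: Moves the arm, as the interface text tells. Shifts and turns lie within -1 to 1; 1 stands for 0.1 m of shift or pi/4 rad of turn. Its arguments: {"type":"object","properties":{"commands":{"type":"string"},"force":{"type":"number"}},"required":["commands"]}

```bash
mkdir -p pics
cat > h.py <<'E'
import numpy as np, cv2
from rig import *
from scipy.spatial.transform import Rotation as R
def cam(p,s=None):
    f=200/np.tan(np.radians(p['fov_y'])/2)
    if 'position' in p:
        a=np.array(p['attitude']); M=a if a.shape==(3,3) else R.from_quat(a,scalar_first=True).as_matrix()
        return f,M,np.array(p['position'])
    T=np.eye(4); T[:3,:3]=R.from_quat(s['ee_rot'],scalar_first=True).as_matrix(); T[:3,3]=s['eef_pos']
    T=T@np.array(p['tool_from_camera']); return f,T[:3,:3],T[:3,3]
def proj(p,X,s=None):
    f,M,o=cam(p,s); c=(np.atleast_2d(X)-o)@M
    return np.c_[p['cx']+f*c[:,0]/c[:,2],p['cy']+f*c[:,1]/c[:,2]]
def at_z(p,uv,z,s=None):
    f,M,o=cam(p,s); d=M@np.array([(uv[0]-p['cx'])/f,(uv[1]-p['cy'])/f,1]); return o+d*(z-o[2])/d[2]
E
python3 - <<'E'
from h import *
s=sense(); print(s)
for n in ['scene','top']:
    p=capture(n); print(n,{k:v for k,v in p.items() if k!='pixels'})
    cv2.imwrite(f'pics/{n}0.png',p['pixels'])
    for k,z in [('rest',4),('rest_hinge',52),('pad_push',150),('pawl_tail',107),('pawl_nose',125),('dish_stack',30),('dish',8),('tube_block',41),('media_bottle',59),('slide_box',17),('timer',8),('marker',8)]:
        for b in boxes_of(p,k)[:2]: print(k,np.round(b['position']),round(b['confidence'],2),np.round(at_z(p,b['position'],z)))
E
```

```text
{'time_s': 0.0, 'joints': array([-1.35438864e+00,  3.13467628e-01,  1.49842200e+00,  1.40128827e-05,
        1.33101375e+00, -2.23393018e-01]), 'dq': array([-7.97212769e-04,  1.45273915e-03,  6.01461318e-04,  4.66280419e-04,
        6.46806129e-05, -1.69255725e-03]), 'tau': array([ 1.76372255e-04, -4.12270010e+01, -2.59740007e+01, -1.68023435e-04,
        4.16574301e-03,  8.22749058e-06]), 'eef_pos': array([ 223.46784347, -474.8092799 ,  247.73172183]), 'ee_rot': array([-6.55338668e-04,  9.75919344e-01,  2.18130703e-01,  9.09382078e-06]), 'force': array([-0.55282936, -0.13162339,  0.56772339]), 'wrist_torque': array([-0.00623598,  0.01012895, -0.00935724]), 'grip_force': 0.0, 'grip_width': 0.9983307353285189}
scene {'fov_y': 57.30474027199538, 'cx': 313.59591913824244, 'cy': 200.9704159996578, 'position': array([1381.56626884,  323.50932379,  731.65124125]), 'attitude': array([-0.249585  ,  0.47872366,  0.74945641, -0.38320499]), 'shot': 1}
rest [367. 215.] 0.67 [451.  94.   4.]
rest [442. 228.] 0.55 [415. 326.   4.]
rest_hinge [366. 214.] 0.95 [510. 103.  52.]
pad_push [367. 182.] 0
[... 732 characters left out ...]
t_hinge [476. 198.] 0.67 [ 628. -428.   52.]
rest_hinge [272. 237.] 0.61 [484.  78.  52.]
pad_push [255. 235.] 0.7 [470. 105. 150.]
pad_push [337. 190.] 0.65 [592. -74. 150.]
pawl_tail [318. 214.] 0.73 [541. -34. 107.]
pawl_nose [319. 215.] 0.78 [536. -36. 125.]
dish_stack [172. 242.] 0.79 [452. 332.  30.]
dish_stack [476. 270.] 0.61 [ 446. -441.   30.]
dish [336. 192.] 0.78 [623. -73.   8.]
dish [319. 214.] 0.24 [561. -34.   8.]
tube_block [229. 172.] 0.86 [645. 208.  41.]
media_bottle [475. 196.] 0.66 [ 631. -425.   59.]
slide_box [474. 270.] 0.83 [ 446. -438.   17.]
timer [363. 239.] 0.97 [ 503. -154.    8.]
marker [172. 242.] 0.68 [453. 339.   8.]
marker [279. 193.] 0.58 [607.  76.   8.]
```

Run:
```python
import cv2
a=cv2.imread('pics/top0.png')[130:290,140:400]; b=cv2.imread('pics/scene0.png')[130:300,250:480]
cv2.imwrite('pics/a.png',cv2.resize(a,None,fx=3,fy=3,interpolation=2)); cv2.imwrite('pics/b.png',cv2.resize(b,None,fx=3.4,fy=3.4,interpolation=2))
```

```text
(no output)
```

View pics/a.png

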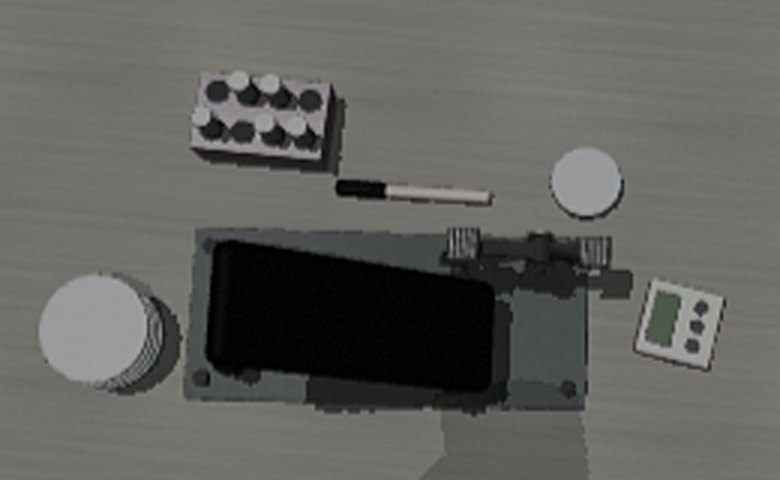

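View pics/b.png

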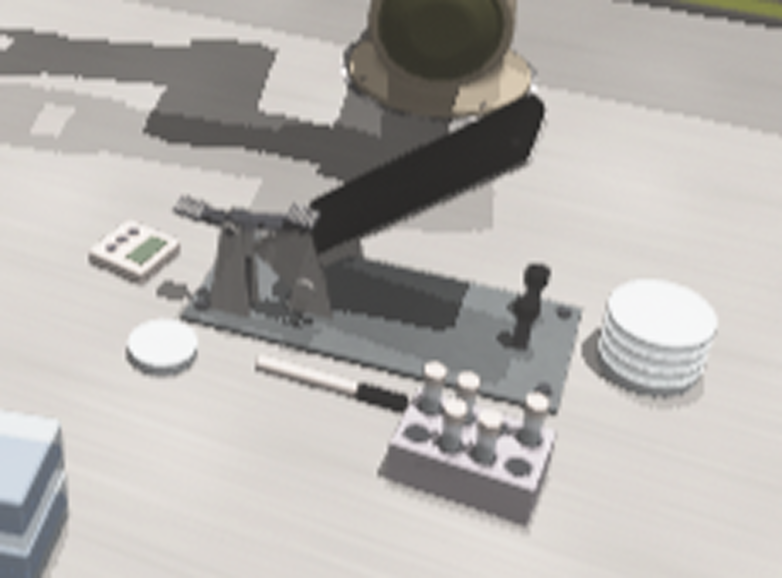

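Run:
```python
from h import *
t=capture('top'); sc=capture('scene')
T=lambda u,v:(u/3+140,v/3+130); S=lambda u,v:(u/3.4+250,v/3.4+130)
def tri(pt,ps):
    A=[];b=[]
    for p,uv in ((t,pt),(sc,ps)):
        f,M,o=cam(p); d=M@np.array([(uv[0]-p['cx'])/f,(uv[1]-p['cy'])/f,1]); d/=np.linalg.norm(d); P=np.eye(3)-np.outer(d,d); A.append(P);b.append(P@o)
    return np.linalg.lstsq(np.vstack(A),np.hstack(b),rcond=None)[0]
n=tri(T(463,243),S(302,213)); l=tri(T(596,250),S(190,207)); print('nose',n,at_z(t,T(463,243),125),'tail',l,at_z(t,T(596,250),107))
c=np.array([at_z(t,T(*q),8) for q in [(195,228),(590,238),(586,408),(184,398)]]); print(c, np.linalg.norm(np.diff(c,axis=0),axis=1),c.mean(0))
n=at_z(t,T(463,243),125);l=at_z(t,T(596,250),107)
d=(n-l)[:2]; e=(c[0]-c[1]+c[3]-c[2])[:2]
for v in (d,e): print(np.linalg.norm(v),np.arctan2(v[1],v[0]))
yaw=np.arctan2(e[1],e[0]); x=np.array([np.cos(yaw),np.sin(yaw)]); y=np.array([-x[1],x[0]])
m=(n+l)[:2]/2; o=m+144.5*x+66*y; print('origin',o,'yaw',yaw)
B=lambda a,b,z:np.r_[o+a*x+b*y,z]
for k,X in dict(tail=B(-197,-66,107),nose=B(-92,-66,125),flat=B(105,0,86)).items(): print(k,X)
print('base centre in frame',(c.mean(0)[:2]-o)@np.c_[x,y])
H=B(-85,0,52)
for th in (.4,.5,.55,.6,.65,.7):
    r=lambda a,h:np.r_[H[:2]+x*(a*np.cos(th)-h*np.sin(th)),52+a*np.sin(th)+h*np.cos(th)]
    # pad top edge free end corners guess
    print(th,r(190,34).round(),[(q-np.array(w))for q,w in((proj(t,r(190,34))[0].round(),(0,0)),(proj(sc,r(190,34))[0].round(),(0,0)))],proj(t,r(300,34))[0].round(1))
```

```text
nose [539.24159256  23.3637842  125.26041454] [539.33493392  23.26394369 125.        ] tail [546.21432714 -81.82976394 105.61363622] [546.30754407 -82.6617929  107.        ]
[[555.32641667 267.62152014   8.        ]
 [576.1389387  -78.62737485   8.        ]
 [427.90567877 -86.94871018   8.        ]
 [406.83582254 256.86554383   8.        ]] [346.87383636 148.46664262 344.45925754] [491.55171417  89.72774473   8.        ]
106.15497616934606 1.6365269577633916
691.3329756421401 1.6314155095884337
origin [468.1883583  110.53724448] yaw 1.6314155095884337
tail [546.00179733 -82.10249365 107.        ]
nose [539.64068066  22.70464444 125.        ]
flat [461.82724163 215.34438257  86.        ]
base centre in frame [-22.18667758 -22.05976009]
0.4 [464. 187. 157.] [array([219., 235.]), array([402., 184.])] [169.1 230.5]
0.5 [464. 176. 173.] [array([223., 234.]), array([398., 178.])] [172.9 228.8]
0.55 [465. 170. 180.] [array([225., 233.]), array([397., 176.])] [175.4 228. ]
0.6 [465. 163. 187.] [array([227., 233.]), array([395., 173.])] [178.3 227.2]
0.65 [465. 156. 194.] [array([230., 232.]), array([393., 171.])] [181.6 226.5]
0.7 [466. 149. 200.] [array([232., 232.]), array([390., 168.])] [185.3 225.8]
```

>>> {"method": "drive_tool", "body": {"commands": "0.05 0.1 0 0 0 0 0;0.15 0.2 0 0 0 -0.12 0;0.2 0.25 0 0 0 -0.12 0;0.2 0.25 0 0 0 -0.12 0;0.2 0.25 0 0 0 -0.12 0;0.2 0.25 0 0 0 0 0;0.2 0.25 0 0 0 0 0;0.2 0.25 0 0 0 0 0;0.2 0.25 0 0 0 0 0;0.2 0.25 0 0 0 0 0;0.2 0.25 0 0 0 0 0;0.2 0.25 0 0 0 0 0;0.2 0.25 0 0 0 0 0;0.2 0.25 0 0 0 0 0;0.2 0.25 0 0 0 0 0;0.2 0.2 0 0 0 0 0;0.2 0.15 0 0 0 0 0;0.2 0.1 0 0 0 0 0;0 0 0 0 0 0 0", "force": 20}}

```text
time_s: 2.98
eef_pos: [565.2, -72.4, 247.9]
ee_rot: [-0.0, 0.999, 0.033, 0.0]
force: [-0.4, 0.1, -0.1]
grip_width: -0.002
grip_force: 0.0
```

Run:
```python
from h import *
print(tips_ahead() if callable(tips_ahead) else tips_ahead)
s=sense(); p=capture('wrist'); print(s['time_s'],s['eef_pos'],s['ee_rot'],s['grip_width'],s['force'])
im=p['pixels'].copy()
for X in ([546,-82,107],[540,22.7,125]): u=proj(p,X,s)[0]; print(u); cv2.drawMarker(im,tuple(int(v) for v in u),(0,0,255),0,12,1)
for k in('pawl_tail','pawl_nose'): print(k,[(b['position'],b['confidence']) for b in boxes_of(p,k)[:2]])
cv2.imwrite('pics/w1.png',im)
```

```text
17.0
2.9833 [565.23567485 -72.36864568 247.85744471] [-3.40459556e-04  9.99460407e-01  3.28440888e-02  2.12008322e-04] -0.0022926986603364857 [-0.38262062  0.1080856  -0.0800251 ]
[326.2146116  220.18850688]
[195.90097307 226.83601242]
pawl_tail []
pawl_nose [([388.9, 223.5], 0.68), ([259.6, 218.0], 0.67)]
```

View pics/w1.png

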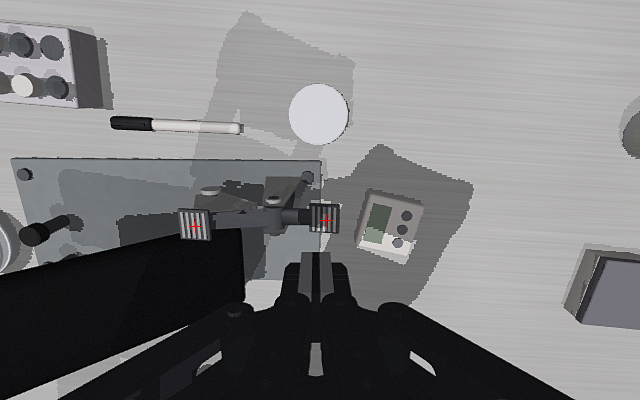

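>>> {"method": "drive_tool", "body": {"commands": "-0.06 -0.03 -0.1 0 0 0 0;-0.06 -0.03 -0.2 0 0 0 0;-0.06 -0.03 -0.3 0 0 0 0;0 0 -0.2 0 0 0 0;0 0 -0.18 0 0 0 0;0 0 -0.1 0 0 0 0;0 0 -0.1 0 0 0 0;0 0 0 0 0 0 0"}}

```text
time_s: 3.8
eef_pos: [544.7, -84.1, 129.1]
ee_rot: [-0.0, 1.0, 0.031, -0.001]
force: [0.1, -0.1, 0.2]
grip_width: -0.0
grip_force: 0.0
```

>>> {"method": "drive_tool", "body": {"commands": "0 0 -0.03 0 0 0 0;0 0 -0.02 0 0 0 0;0 0 -0.02 0 0 0 0"}}

```text
time_s: 4.05
eef_pos: [546.0, -84.4, 124.2]
ee_rot: [0.001, 1.0, 0.031, 0.001]
force: [-0.3, -2.0, 2.1]
grip_width: 0.002
grip_force: 1.1
```

>>> {"method": "drive_tool", "body": {"commands": "0 0 -0.02 0 0 0 0;0 0 -0.02 0 0 0 0"}}

```text
time_s: 4.22
eef_pos: [545.8, -84.2, 119.6]
ee_rot: [0.0, 1.0, 0.031, 0.001]
force: [0.1, -0.9, 0.4]
grip_width: -0.003
grip_force: 0.3
```

>>> {"method": "drive_tool", "body": {"commands": "0 0 -0.02 0 0 0 0;0 0 -0.02 0 0 0 0;0 0 0 0 0 0 0"}}

```text
time_s: 4.47
eef_pos: [545.2, -83.9, 114.7]
ee_rot: [-0.0, 1.0, 0.031, -0.001]
force: [-0.1, -0.4, 0.3]
grip_width: -0.007
grip_force: 0.0
```

>>> {"method": "drive_tool", "body": {"commands": "0 0 0.15 0 0 0 0;0 0 0.3 0 0 0 0;0 0 0.35 0 0 0 0;0 0 0.35 0 0 0 0;0 0 0.3 0 0 0 0;0 0 0.1 0 0 0 0"}}

```text
time_s: 4.97
eef_pos: [546.4, -84.3, 275.0]
ee_rot: [0.001, 0.999, 0.031, 0.003]
force: [0.3, 1.0, 1.0]
grip_width: -0.002
grip_force: 0.0
```

Run:
```python
from h import *
sc=capture('scene'); s=sense(); w=capture('wrist')
a=cv2.resize(sc['pixels'][130:300,250:430],None,fx=3,fy=3,interpolation=2)
b=w['pixels'][130:330,100:350]
b=cv2.resize(b,(250,510*1))if 0 else b
c=np.zeros((510,800,3),np.uint8); c[:,:540]=a; c[:200,545:795]=b; cv2.imwrite('pics/c1.png',c)
print(s['eef_pos'])
```

```text
[546.51068481 -84.31971668 274.67749091]
```

View pics/c1.png

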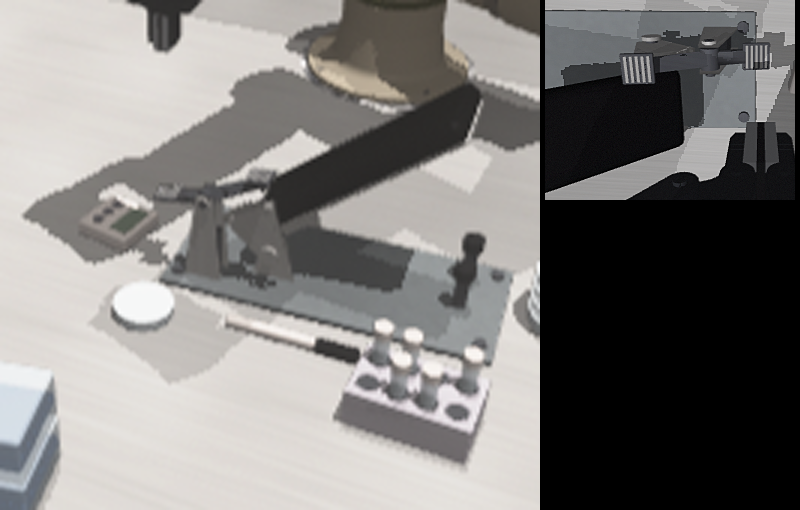

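Run:
```python
from h import *
sc=capture('scene'); w=capture('top')
o=np.array([469,111]);yaw=1.6314; x=np.array([np.cos(yaw),np.sin(yaw)]); y=np.array([-x[1],x[0]]);H=o-85*x
for th in np.arange(.4,.75,.04):
    r=lambda a,b,h:np.r_[H+x*(a*np.cos(th)-h*np.sin(th))+b*y,52+a*np.sin(th)+h*np.cos(th)]
    print(th.round(2),proj(sc,[r(247,-46,34),r(247,46,34),r(247,-46,10)]).round().tolist(),proj(w,[r(247,-46,34),r(247,46,34),r(-5,-46,34)]).round().tolist(),r(190,0,34).round())
```

```text
0.4 [[419.0, 190.0], [424.0, 173.0], [421.0, 197.0]] [[195.0, 212.0], [192.0, 253.0], [299.0, 222.0]] [464. 188. 157.]
0.44 [[418.0, 187.0], [422.0, 170.0], [420.0, 194.0]] [[196.0, 211.0], [193.0, 252.0], [300.0, 222.0]] [465. 183. 164.]
0.48 [[416.0, 184.0], [421.0, 168.0], [419.0, 191.0]] [[198.0, 211.0], [195.0, 252.0], [300.0, 222.0]] [465. 179. 170.]
0.52 [[414.0, 181.0], [419.0, 165.0], [418.0, 188.0]] [[200.0, 210.0], [197.0, 252.0], [301.0, 222.0]] [465. 174. 176.]
0.56 [[413.0, 178.0], [418.0, 162.0], [416.0, 185.0]] [[202.0, 209.0], [199.0, 251.0], [301.0, 222.0]] [465. 169. 182.]
0.6 [[411.0, 175.0], [416.0, 159.0], [414.0, 182.0]] [[204.0, 209.0], [201.0, 251.0], [302.0, 222.0]] [466. 164. 187.]
0.64 [[408.0, 172.0], [414.0, 157.0], [413.0, 179.0]] [[206.0, 208.0], [203.0, 251.0], [302.0, 223.0]] [466. 158. 193.]
0.68 [[406.0, 169.0], [412.0, 154.0], [411.0, 176.0]] [[209.0, 208.0], [206.0, 250.0], [303.0, 223.0]] [466. 152. 198.]
0.72 [[404.0, 167.0], [409.0, 151.0], [409.0, 174.0]] [[212.0, 207.0], [208.0, 250.0], [303.0, 223.0]] [467. 146. 203.]
```

>>> {"method": "drive_tool", "body": {"commands": "-0.05 0.15 0 0 0 0 0;-0.1 0.3 0 0 0 0 0;-0.1 0.3 0 0 0 0 0;-0.1 0.3 0 0 0 0 0;-0.1 0.3 0 0 0 0 0;-0.1 0.3 0 0 0 0 0;-0.1 0.3 0 0 0 0 0;-0.1 0.3 0 0 0 0 0;-0.05 0.15 -0.1 0 0 0 0;0 0 -0.15 0 0 0 0;0 0 -0.1 0 0 0 0;0 0 0 0 0 0 0"}}

```text
time_s: 6.17
eef_pos: [464.0, 156.2, 232.3]
ee_rot: [0.0, 0.999, 0.032, -0.003]
force: [-0.4, 0.1, 1.6]
grip_width: 0.001
grip_force: 0.0
```

>>> {"method": "drive_tool", "body": {"commands": "0 0 -0.06 0 0 0 0;0 0 -0.06 0 0 0 0;0 0 -0.06 0 0 0 0"}}

```text
time_s: 6.42
eef_pos: [466.2, 155.6, 217.8]
ee_rot: [-0.0, 1.0, 0.031, 0.001]
force: [0.8, -0.1, 8.5]
grip_width: 0.001
grip_force: 2.9
```

>>> {"method": "drive_tool", "body": {"commands": "0 0.05 -0.06 0 0 0 0;0 0.05 -0.06 0 0 0 0;0 0.05 -0.06 0 0 0 0;0 0.05 -0.06 0 0 0 0"}}

```text
time_s: 6.75
eef_pos: [465.9, 175.9, 193.7]
ee_rot: [-0.0, 1.0, 0.031, 0.001]
force: [-2.3, 0.8, 6.2]
grip_width: -0.004
grip_force: 2.7
```

>>> {"method": "drive_tool", "body": {"commands": "0 0.05 -0.07 0 0 0 0;0 0.05 -0.07 0 0 0 0;0 0.04 -0.07 0 0 0 0;0 0.04 -0.07 0 0 0 0"}}

```text
time_s: 7.08
eef_pos: [465.7, 194.1, 165.5]
ee_rot: [-0.0, 1.0, 0.031, 0.0]
force: [-2.6, 0.5, 5.4]
grip_width: 0.001
grip_force: 2.5
```

>>> {"method": "drive_tool", "body": {"commands": "0 0.04 -0.08 0 0 0 0;0 0.03 -0.08 0 0 0 0;0 0.03 -0.08 0 0 0 0;0 0.03 -0.08 0 0 0 0;0 0.02 -0.08 0 0 0 0;0 0.02 -0.08 0 0 0 0"}}

```text
time_s: 7.58
eef_pos: [465.9, 211.2, 117.4]
ee_rot: [-0.001, 1.0, 0.031, 0.001]
force: [-2.4, 3.4, 5.2]
grip_width: 0.001
grip_force: 2.5
```

>>> {"method": "drive_tool", "body": {"commands": "0 0.02 -0.05 0 0 0 0;0 0 -0.05 0 0 0 0;0 0 -0.02 0 0 0 0"}}

```text
time_s: 7.83
eef_pos: [465.8, 213.1, 105.0]
ee_rot: [-0.0, 1.0, 0.031, 0.0]
force: [-0.2, 2.6, 3.9]
grip_width: 0.001
grip_force: 2.2
```

>>> {"method": "drive_tool", "body": {"commands": "0 0 -0.02 0 0 0 0;0 0 0 0 0 0 0"}}

```text
time_s: 8.0
eef_pos: [465.6, 212.8, 103.2]
ee_rot: [0.0, 1.0, 0.031, 0.0]
force: [-0.9, -0.7, -0.5]
grip_width: -0.0
grip_force: 0.0
```

>>> {"method": "drive_tool", "body": {"commands": "0 0 -0.015 0 0 0 0;0 0 -0.015 0 0 0 0;0 0 0 0 0 0 0"}}

```text
time_s: 8.25
eef_pos: [465.7, 212.8, 102.7]
ee_rot: [0.0, 1.0, 0.032, 0.001]
force: [-10.4, -1.4, 27.3]
grip_width: -0.001
grip_force: 13.7
```

>>> {"method": "drive_tool", "body": {"commands": "0 0 -0.01 0 0 0 0;0 0 0 0 0 0 0"}}

```text
time_s: 8.42
eef_pos: [465.8, 212.9, 102.6]
ee_rot: [0.0, 0.999, 0.032, 0.001]
force: [-13.9, -2.6, 36.5]
grip_width: -0.003
grip_force: 18.5
```

>>> {"method": "drive_tool", "body": {"commands": "0 0 0.1 0 0 0 0;0 0 0.3 0 0 0 0;0 0 0.35 0 0 0 0;0 -0.1 0.3 0 0 0 0;0.1 -0.25 0 0 0 0 0;0.12 -0.3 0 0 0 0 0;0.12 -0.3 0 0 0 0 0;0.12 -0.3 0 0 0 0 0;0.12 -0.3 0 0 0 0 0;0.12 -0.25 0 0 0 0 0;0.05 -0.1 0 0 0 0 0;0 0 0 0 0 0 0"}}

```text
time_s: 9.42
eef_pos: [540.9, 20.9, 203.8]
ee_rot: [0.0, 1.0, 0.03, -0.0]
force: [0.1, 1.2, -0.6]
grip_width: -0.0
grip_force: 0.0
```

Run:
```python
from h import *
s=sense(); w=capture('wrist'); sc=capture('scene')
im=w['pixels'].copy(); u=proj(w,[541,23.5,141],s)[0]; print(s['eef_pos'],u); cv2.drawMarker(im,tuple(int(v) for v in u),(0,0,255),0,10,1)
c=np.zeros((510,800,3),np.uint8); c[:,:400]=cv2.resize(sc['pixels'][140:310,280:413],(400,510),interpolation=2); c[:400,400:]=im[:,120:520]; cv2.imwrite('pics/c2.png',c)
```

```text
[540.91053108  20.87933834 203.81675915] [312.15023023 233.75840612]
```

View pics/c2.png

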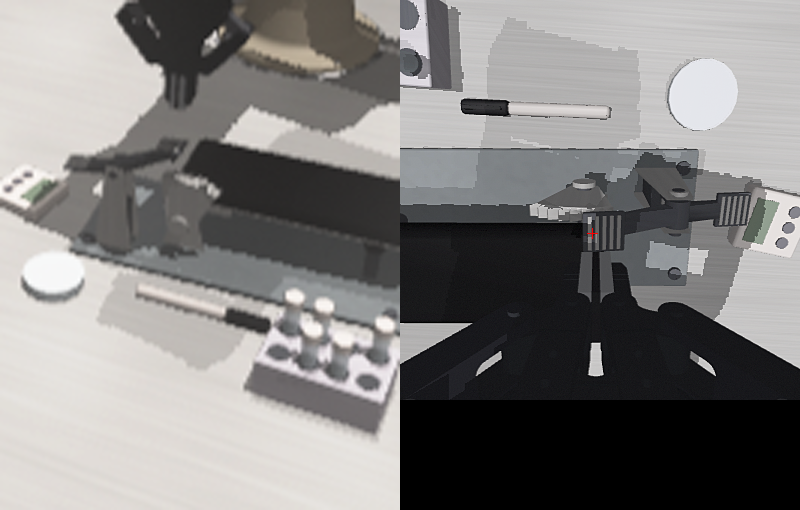

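>>> {"method": "drive_tool", "body": {"commands": "0 -0.03 -0.15 0 0 0 0;0 0 -0.15 0 0 0 0;0 0 -0.07 0 0 0 0;0 0 0 0 0 0 0"}}

```text
time_s: 9.85
eef_pos: [539.4, 21.3, 166.0]
ee_rot: [-0.0, 0.999, 0.032, -0.002]
force: [0.5, -0.2, 0.6]
grip_width: 0.005
grip_force: 0.0
```

>>> {"method": "drive_tool", "body": {"commands": "0 0 -0.04 0 0 0 0;0 0 -0.04 0 0 0 0;0 0 -0.04 0 0 0 0"}}

```text
time_s: 10.1
eef_pos: [540.8, 20.4, 155.8]
ee_rot: [-0.0, 1.0, 0.032, 0.001]
force: [-1.0, 1.4, 1.3]
grip_width: -0.003
grip_force: 1.1
```

>>> {"method": "drive_tool", "body": {"commands": "0 0 -0.03 0 0 0 0;0 0 -0.03 0 0 0 0"}}

```text
time_s: 10.27
eef_pos: [540.6, 20.0, 149.2]
ee_rot: [0.0, 1.0, 0.031, 0.0]
force: [-0.6, 0.6, -0.5]
grip_width: -0.001
grip_force: 0.0
```

Force fell away, so the pawl has likely snapped over; I'll follow it down to make sure.

>>> {"method": "drive_tool", "body": {"commands": "0 0 -0.02 0 0 0 0;0 0 -0.02 0 0 0 0;0 0 -0.02 0 0 0 0;0 0 0 0 0 0 0"}}

```text
time_s: 10.6
eef_pos: [540.6, 19.9, 143.5]
ee_rot: [0.0, 1.0, 0.031, 0.0]
force: [-0.6, -0.1, 3.1]
grip_width: 0.001
grip_force: 1.4
```

>>> {"method": "drive_tool", "body": {"commands": "0 0 0.1 0 0 0 0;0 0 0.3 0 0 0 0;0 0 0.35 0 0 0 0;0 -0.2 0.3 0 0 0 0;0 -0.3 0.1 0 0 0 0;0.1 -0.3 0 0 0 0 0;0.1 -0.3 0 0 0 0 0;0 0 0 0 0 0 0"}}

```text
time_s: 11.27
eef_pos: [561.3, -94.6, 258.7]
ee_rot: [0.001, 1.0, 0.029, 0.0]
force: [0.5, 0.4, -0.9]
grip_width: -0.001
grip_force: 0.0
```

Run:
```python
from h import *
s=sense(); w=capture('wrist'); sc=capture('scene'); print(s['eef_pos'])
im=w['pixels'].copy()
for X in ([547,-81,107],[541,23.5,125]): cv2.drawMarker(im,tuple(int(v) for v in proj(w,X,s)[0]),(0,0,255),0,10,1)
c=np.zeros((510,800,3),np.uint8); c[:,:400]=cv2.resize(sc['pixels'][140:310,280:413],(400,510),interpolation=2); c[:400,400:]=im[:,0:400]; cv2.imwrite('pics/c3.png',c)
```

```text
[561.30072672 -94.64012408 258.72222513]
```

View pics/c3.png

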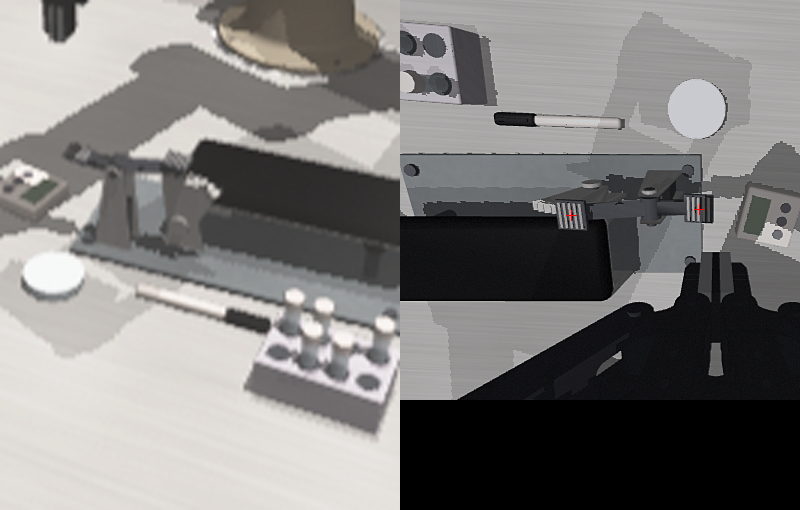

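```bash
python3 -c "from rig import *; print(finish_job())"
```

```text
the job is handed in; nothing more can be done
None
```

I pressed the pawl's tail until it snapped clear, pushed the pad down onto its stops (36 N at the last push), pressed the nose back into the teeth, and handed the job in at 11.3 s; the last pictures show the pad flat, the pawl in, and the neighbouring things in view undisturbed.

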